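Load a brick core in the sample changer and index it under the detector

TASK

Take the red brick core from the rack with a light grip, as it crumbles easily, and set it down upright in the carousel hole at the yellow loading pointer without dropping it. Then grip the carousel's knob and turn it clockwise by exactly three clicks, never on into a fourth and never a click backwards, so that the core stands under the detector. Finish while still gripping the knob, with the carousel settled in the third click; leave the other cores in their holes and the pen where it lies.

Things in the scene. Friction and masses are not known exactly. Their poses are not given: they have to be found in the camera images.
- core: the core to load: a plain red brick cylinder, 18 mm in diameter, 55 mm long, about 25 g, brittle, upright in one end hole of the rack (which end varies), 41 mm of it above the rack's top. Origin: centre of its underside, z up its axis. Grip it with 20 to 30 N a finger: 90 N in all, summed over both fingers and whatever else touches it, crushes it
- rack: aluminium block fixed to the bench, 150 mm along its x, 50 mm along its y, 20 mm high, with three round holes in a row along x, 50 mm apart, 21 mm wide, 14 mm deep; origin: centre of its underside
- changer: the fixed sample changer: round silver base 24 mm high under a black 16-hole carousel disc, 270 mm in diameter, flat top 50 mm above the bench. Origin: on the carousel's axis at bench level, z up. Its -x axis points to the yellow loading pointer, a tab just outside the rim, 150 to 162 mm from the axis, its top level with the disc
- pocket (a point): centre of the floor of the empty carousel hole that is at the loading pointer at the start; it turns with the carousel. Holes are round, 20.6 mm wide, 18 mm deep, centres 110 mm from the axis, 22.5 degrees apart; their floor is 32 mm and the disc's top 50 mm above the bench. A seated core stands 37 mm above the disc
- read_spot (a point): fixed point on the axis of the silver detector can, at hole-floor level (32 mm), three holes clockwise of the pointer: the core must end here. The can (36 mm wide, 97 to 127 mm above the bench) hangs over the ring of holes from a beam on a grey pillar outside the rim (169 to 191 mm from the carousel's axis)
- knob: round silver hub knob fixed on top of the carousel and turning with it: grip part 34 mm in diameter, from 20 to 56 mm above its origin, with a red dash on top; below it a thinner neck and a flange 54 mm wide, 4 mm high. Origin: on the axis, on the disc's top face (50 mm above the bench), z up
- carousel (a joint): turn of the carousel, rad, clockwise from above positive, 0 at the start, settled in a click stop. A spring roller gives a click stop every 22.5 degrees (0.393 rad), with no end stop. Turning against it takes up to about 0.2 N m, fading to nothing half-way to the next stop; from there it pulls on by itself into the stop. The third stop is at 1.178 rad
- grey_core: bystander: grey stone core, 18 mm in diameter, 55 mm long, in the rack's other end hole; origin: centre of its underside
- done_core_a: bystander: dark red core of the same size already standing in the carousel, five holes clockwise of the loading pointer; it rides with the carousel; origin: centre of its underside
- done_core_b: bystander: dark red core of the same size already standing in the carousel, six holes clockwise of the loading pointer; origin: centre of its underside
- pen: bystander: black pen, 130 mm long, 10 mm thick, lying on the open lab book to the right; origin: centre of its underside
Mind the look-alikes: they are no part of the job. Leave any orange look-alike of the core alone.

How it is judged:
By the outcome, as a careful person would: the job done as asked, in the order asked, and still so for the second after the job is handed in, while the arm keeps its last pose, push and grip.
It also fails if it takes over 64 s, if anything falls off the work surface, if the arm or the gripper's body presses on something with over 40 N, if the wrist force passes 120 N, or if a joint passes its speed limit or range.

ROBOT

A 6-joint arm with a two-finger parallel gripper is mounted at the origin on the work surface. World frame = base frame: x ahead of the robot, y to its left, z up, the work surface at z = 0. Lengths are in m, angles in rad, forces in N, time in s.
With the tool pointing down it reaches from about 0.25 to 0.725 m from the base axis. Payload 9.7 kg.
Tool frame: the origin (TCP) lies at the very end of the fingers, on their centre line; the grasp point (between the pads) lies bot.tcp_to_grasp behind it (bot.tcp_to_grasp is the distance from the TCP to the grasp point, in m); z points along the fingers, y is the line along which they close (so a half turn about z gives the same grasp; the last joint's range is limited). The gripper opens to 85 mm and grips with 20 to 120 N. Pads are 22 mm wide; open, the fingers measure 114 mm over their backs; the gripper's body (76 mm by 85 mm) begins 54 mm behind the grasp point. The pads swing forward as they close: fully open they stand 13 mm farther back than shut.
Start: joints at [-1.261, 0.087, 0.176, 1.66, 0, 1.571], TCP at [0.168, -0.524, 0.231] pointing down, gripper open.
Joint ranges: [-3.13, 3.13], [-0.85, 1.81], [-1.15, 1.24], [-2.2, 2.28], [-1.44, 1.52], [-3.14, 3.14]. Speed limits (rad/s): [2.22, 2.22, 2.57, 3.14, 3.14, 3.14].

INTERFACE

Orientations are given as a rotation vector (axis times angle).
In Python, from station import readout, imaging, bot, models gives the robot as it stands.
- The arm moves only by the tool apply_moves, never from a script. Its argument "targets" is one flat list of numbers, 4 for each row, row after row: the shift along the world's x, y, z in m, then the turn about the world's z in rad. A call has exactly 10 rows; each row shifts and turns the commanded pose from where the row before left it; what a row does not reach is not made up. A row lasts 1/12 s, in which the tool goes at most 41.7 mm and 7.16 degrees, less where a joint would pass 70% of its speed; a pose out of reach is approached as far as the arm can. A call is refused whole if a number of a shift passes 0.0417 or a number of a turn 0.125, either way. A call with a gripper value outside its range is refused whole. "gripper" is the closure, from 0 (fully open) to 1 (shut), set as the call begins (left out, the last holds). The fingers move at their own pace and stop on an object; the grip force is fixed at half the most. Time passes only in rows, so rows that do not move let the fingers close, or fill a call up. It gives the time, the measured TCP pose, the force, the opening and the grip force at its end, in the units of the state.
- readout.get_state(): the state, without advancing time (a new reading comes with each control period).
- imaging.read_camera(name): name is "scene" or "side" or "wrist"; returns (picture, depth): 400x640x3 uint8, red, green, blue; 400x640 float32, m along the optical axis (not along the pixel's ray), 0 where there is no reading.
- imaging.camera_params(name): a dict with "mtx" (3x3 intrinsics, pixels), "dist_coeffs" ([k1, k2, p1, p2, k3] as OpenCV has them; the pictures are not rectified), "cam_to_world" (4x4, takes a point from camera to world coordinates). Camera axes: x right, y down, z forward; pixel columns grow to the right and rows downward; lengths in m; the calibration is good to about 2 mm. A picture is of the moment at which its call begins: read the wrist's pose just before it. camera_params takes no time and is no camera call; for the wrist camera it gives the pose at the moment of the call.
- bot.close_job(): hands the job in; it is judged then, once.
Trained networks look in the newest picture that a camera, given by its name, has taken for a name from the list of things; names that differ only in an ending like _2 or _b are one class to them, and where a whole thing is asked for, a point or a joint stands for the part that bears it (a point fixed in the world has none). Each returns a list of dicts, best first, with "p" (0 to 1); they miss things now and then, are a little off and sometimes report something else, mostly with a low value. They report only what shows in the picture. A call takes as long as a camera call. They do not tell look-alikes from the thing itself.
- models.boxes_of(query, camera): "extent" ([left, top, right, bottom] in pixels, round what is visible of it).
- models.regions_of(query, camera): "region" (400x640 bool, what is visible of it) and "extent" ([left, top, right, bottom] in pixels, round what is visible of it).
- models.pinpoint(query, camera): "centre" ([column, row] in pixels: a listed point, or the origin of a listed thing).
The state is a dict: "t": time; "qpos": joint angles; "qd": joint speeds; "joint_torque": joint torques, N m; "ee_pos": TCP position; "tool_rot": TCP orientation; "ft_force": force on the tool from outside, world axes, zero at the start; "moment": the same for the moment, N m; "width": finger opening in m; "grasp_force": force on a finger pad.
Only numpy, scipy, OpenCV 4.12 (cv2) and the standard library are available. Lean on these libraries where they do the work, as an engineer would, in place of code of your own. Each camera call takes 0.05 s, during which the arm holds its last target. There are 200 camera calls.

## Working session

There is one attempt and no reset: what is moved stays moved. The work goes in short steps, Python scripts to look and compute and a tool call to move; the robot and the scene stay as the last step left them, time stands still between calls to the robot, and variables do not carry over. Pictures are saved under pics/ and viewed, at most 10 in all, crops included, and the job is handed in when it is done.

Besides the shell and the picture viewer there is one more tool, called after "Call:" as name(argument=value, ...) on one line, values as JSON. apply_moves: Moves the arm, as the interface text tells. Its arguments: {"type":"object","properties":{"targets":{"type":"array"},"gripper":{"type":"number"}},"required":["targets"]}

```bash
mkdir -p pics; ls; python3 - <<'E'
from station import readout, imaging, bot, models
import cv2,numpy as np
s=readout.get_state(); print(s, bot.tcp_to_grasp)
a,_=imaging.read_camera("scene"); b,_=imaging.read_camera("side")
cv2.imwrite("pics/scene.png",a[:,:,::-1]); cv2.imwrite("pics/side.png",b[:,:,::-1])
for c in("scene","side"):
  p=imaging.camera_params(c);print(p["mtx"].tolist(),p["dist_coeffs"],np.round(p["cam_to_world"],3).tolist())
E
```

```text
pics
{'t': 0.0, 'qpos': array([-1.26098880e+00,  8.74611148e-02,  1.75169630e-01,  1.65982103e+00,
        7.00381830e-06,  1.57077938e+00]), 'qd': array([ 0.00126023,  0.0014377 ,  0.00168266,  0.0005051 , -0.00033506,
        0.00078077]), 'joint_torque': array([ 3.14340659e-04, -5.20391786e+01,  4.64799964e+01,  1.65549136e-02,
        6.01952229e-05, -8.88025866e-07]), 'ee_pos': array([ 0.16761447, -0.5236    ,  0.23060072]), 'tool_rot': array([-3.10268639e+00, -4.84526154e-01,  3.07962631e-04]), 'ft_force': array([-4.19488601e-02,  8.11121820e-05,  4.96685234e-01]), 'moment': array([ 0.02344968,  0.01065748, -0.03036777]), 'grasp_force': 0.0, 'width': 0.08504701359797259} 0.0187
[[485.16642661474344, 0.0, 320.16064756076975], [0.0, 485.16642661474344, 202.1481825773314], [0.0, 0.0, 1.0]] [0.01717043 0.         0.         0.         0.        ] [[0.5, 0.703, -0.506, 1.116], [0.866, -0.405, 0.294, -0.478], [0.002, -0.585, -0.811, 0.993], [0.0, 0.0, 0.0, 1.0]]
[[368.1188845691705, 0.0, 318.75806062733136], [0.0, 368.1188845691705, 199.61061885894597], [0.0, 0.0, 1.0]] [-0.06609192  0.          0.          0.          0.        ] [[0.992, -0.089, 0.09, 0.448], [-0.126, -0.756, 0.643, -0.783], [0.011, -0.649, -0.761, 0.837], [0.0, 0.0, 0.0, 1.0]]
```

View pics/scene.png

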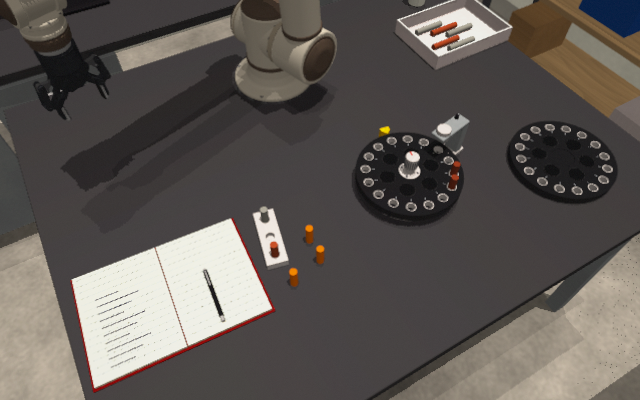

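View pics/side.png

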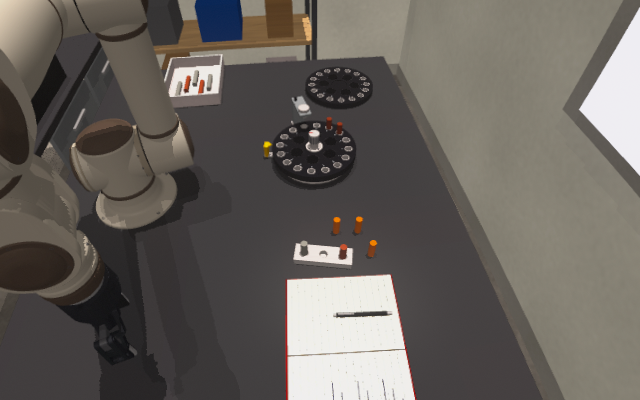

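Scene shows the rack with the grey core at (264,214) and the brick-red core at (274,249). The orange look-alikes stand loose on the bench at (309,235), (320,254) and (293,277). The changer knob is at (410,165), the yellow pointer at (384,130) and the detector at about (450,130). The other disc at (563,160) has no knob. The core to take is the one at (274,249), which stands in an end hole of the rack. I'll measure it and confirm with a crop.

```bash
cat > h.py <<'E'
from station import readout, imaging, bot, models
import cv2,numpy as np
np.set_printoptions(precision=4,suppress=True)
def rays(P,uv):
    n=cv2.undistortPoints(np.array(uv,float).reshape(-1,1,2),P["mtx"],P["dist_coeffs"]).reshape(-1,2)
    d=np.c_[n,np.ones(len(n))]; T=P["cam_to_world"]; return T[:3,3],d@T[:3,:3].T
def onz(P,uv,z):
    o,d=rays(P,uv); return o+d*((z-o[2])/d[:,2])[:,None]
def cloud(P,D):
    v,u=np.mgrid[:400,:640]; o,d=rays(P,np.c_[u.ravel(),v.ravel()])
    W=(o+d*D.ravel()[:,None]); W[D.ravel()==0]=np.nan; return W.reshape(400,640,3)
def circ(p):
    A=np.c_[2*p,np.ones(len(p))]; s=np.linalg.lstsq(A,(p**2).sum(1),rcond=None)[0]
    return s[:2],np.sqrt(s[2]+s[:2]@s[:2])
E
python3 - <<'E'
from h import *
for c in("scene","side"):
  I,D=imaging.read_camera(c);P=imaging.camera_params(c);W=cloud(P,D);z=W[...,2]
  print(c)
  for q in("core","grey_core","rack","knob","changer","done_core_a","pen"):
    for r in models.regions_of(q,c)[:5]:
      m=r["region"]&(D>0)
      w=W[m]; zt=np.percentile(w[:,2],97); t=w[w[:,2]>zt-.004]
      mm=(t[:,:2].min(0)+t[:,:2].max(0))/2
      print(q,round(r["p"],2),np.round(r["extent"]),"ztop",round(zt,4),"topmean",t[:,:2].mean(0),"mid",mm,np.ptp(t[:,:2],axis=0))
  h=cv2.cvtColor(I,cv2.COLOR_RGB2HSV)
  y=(abs(h[...,0].astype(int)-27)<5)&(h[...,1]>180)&(h[...,2]>120)&(z>.03)&(z<.07)
  print("yellow",y.sum(),W[y].mean(0),W[y].min(0),W[y].max(0))
  for q in("pocket","knob","core","read_spot","changer"):
    for r in models.pinpoint(q,c)[:2]:
      print("pt",q,r["p"],r["centre"],onz(P,[r["centre"]],{"pocket":.032,"knob":.05,"core":.006,"read_spot":.032,"changer":0}[q])[0])
  if c=="scene": cv2.imwrite("pics/crop.png",cv2.resize(I[190:300,210:350,::-1],None,fx=5,fy=5))
E
```

```text
scene
core 0.65 [270. 244. 278. 256.] ztop 0.0622 topmean [ 0.584  -0.2895] mid [ 0.5848 -0.2896] [0.0175 0.0158]
core 0.63 [307. 226. 314. 243.] ztop 0.0554 topmean [ 0.5829 -0.1984] mid [ 0.5829 -0.1984] [0.0148 0.0152]
core 0.62 [317. 246. 323. 264.] ztop 0.0561 topmean [ 0.6424 -0.2029] mid [ 0.6424 -0.2028] [0.0157 0.0154]
core 0.56 [289. 271. 300. 289.] ztop 0.0562 topmean [ 0.6628 -0.282 ] mid [ 0.6621 -0.2819] [0.0177 0.0165]
rack 0.61 [255. 211. 291. 268.] ztop 0.0224 topmean [ 0.5412 -0.2796] mid [ 0.5368 -0.2792] [0.1546 0.0783]
rack 0.4 [271. 242. 280. 261.] ztop 0.0617 topmean [ 0.5845 -0.2891] mid [ 0.5848 -0.2897] [0.0175 0.0159]
knob 0.6 [400. 151. 423. 178.] ztop 0.1067 topmean [0.5566 0.1037] mid [0.5569 0.1042] [0.0318 0.0327]
changer 0.86 [354. 115. 469. 224.] ztop 0.1162 topmean [0.532 0.236] mid [0.5306 0.2402] [0.0544 0.1083]
done_core_a 0.48 [450. 162. 462. 177.] ztop 0.0881 topmean [0.6189 0.193 ] mid [0.6247 0.1853] [0.0286 0.0369]
pen 0.8 [205. 268. 224. 320.] ztop 0.0237 topmean [ 0.6115 -0.4509] mid [ 0.6074 -0.4498] [0.1285 0.0196]
yellow 48 [0.4069 0.13
[... 991 characters left out ...]
id [0.5519 0.1032] [0.0347 0.0368]
changer 0.98 [262.  96. 355. 183.] ztop 0.1171 topmean [0.524  0.2318] mid [0.5229 0.2384] [0.0534 0.1044]
pen 0.6 [336. 312. 394. 323.] ztop 0.0258 topmean [ 0.6007 -0.4494] mid [ 0.604  -0.4493] [0.1278 0.0169]
yellow 33 [0.4033 0.1337 0.0507] [0.395  0.1217 0.0393] [0.4143 0.1513 0.0546]
pt pocket 0.98 [277.6, 153.3] [0.4361 0.1072 0.032 ]
pt knob 0.7 [316.2, 145.4] [0.5616 0.1105 0.05  ]
pt core 0.55 [358.3, 231.6] [ 0.6402 -0.2091  0.006 ]
pt core 0.5 [332.0, 231.4] [ 0.568  -0.1997  0.006 ]
pt read_spot 0.66 [303.8, 129.1] [0.5321 0.2199 0.032 ]
pt changer 0.68 [311.5, 159.3] [0.5451 0.1005 0.    ]
pt changer 0.15 [325.7, 132.1] [0.611  0.2342 0.    ]
```

View pics/crop.png

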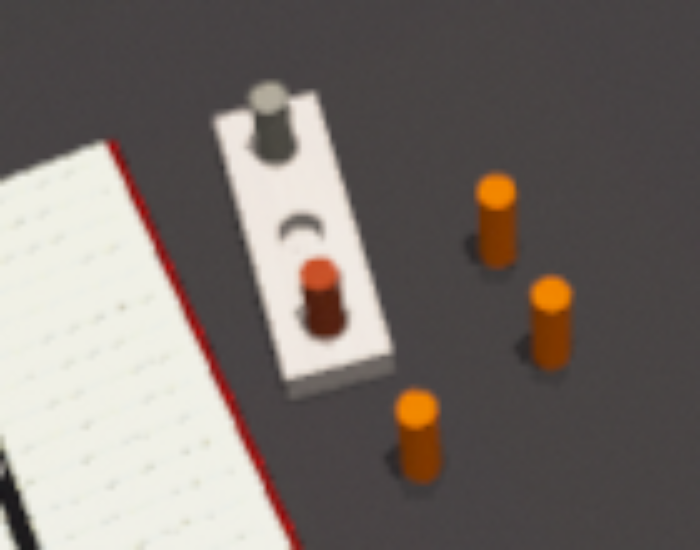

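The crop confirms it: the dull brick-red core stands in the rack's end hole at scene (274,249), and the three bright orange ones stand loose on the bench. I'm moving above it.

Call:
apply_moves(targets=[0.041, 0.0234, -0.005, 0.036, 0.041, 0.0234, -0.005, 0.036, 0.041, 0.0234, -0.005, 0.036, 0.041, 0.0234, -0.005, 0.036, 0.041, 0.0234, -0.005, 0.036, 0.041, 0.0234, -0.005, 0.036, 0.041, 0.0234, -0.005, 0.036, 0.041, 0.0234, -0.005, 0.036, 0.041, 0.0234, -0.005, 0.036, 0.041, 0.0234, -0.005, 0.036], gripper=0.3)

```text
t: 2.23
ee_pos: [0.5292, -0.317, 0.1873]
tool_rot: [2.966, 1.035, 0.0]
ft_force: [-0.1, 0.4, 0.3]
width: 0.0599
grasp_force: 0.0
```

```bash
cat > w.py <<'E'
from h import *
import sys
s=readout.get_state();P=imaging.camera_params("wrist");I,D=imaging.read_camera("wrist")
print(s["t"],s["ee_pos"],s["tool_rot"],s["qpos"],s["width"],s["ft_force"])
print(P["cam_to_world"])
cv2.imwrite("pics/%s.png"%sys.argv[1],I[:,:,::-1])
W=cloud(P,D);h=cv2.cvtColor(I,cv2.COLOR_RGB2HSV)
for q in ("core","grey_core","knob"):
  for r in models.regions_of(q,"wrist")[:5]:
    m=r["region"]&(D>0); w=W[m]
    zt=np.percentile(w[:,2],90); t=m&(W[...,2]>zt-.004)
    c=cv2.findContours(t.astype(np.uint8),0,1)[0]; c=max(c,key=len)
    e=cv2.fitEllipse(c) if len(c)>5 else None
    print(q,round(r["p"],2),np.round(r["extent"]),"z",round(zt,4),"mid",(W[t].min(0)+W[t].max(0))/2,np.ptp(W[t],axis=0),e and onz(P,[e[0]],zt)[0], np.median(h[t],axis=0))
E
python3 w.py w1
```

```text
2.2333 [ 0.5292 -0.317   0.1873] [2.9658 1.0353 0.0002] [-0.5397  0.2376  0.2612  1.594  -0.0001  1.9302] 0.059902444761798124 [-0.0735  0.4346  0.329 ]
[[ 0.6221 -0.7452 -0.2399  0.5914]
 [-0.7829 -0.5915 -0.1929 -0.268 ]
 [ 0.0018  0.3078 -0.9514  0.3302]
 [ 0.      0.      0.      1.    ]]
core 0.84 [282.   0. 298.  19.] z 0.0548 mid [ 0.6353 -0.2064  0.054 ] [0.0093 0.0101 0.0061] [ 0.6336 -0.2069  0.0548] [ 13.5 207.  237. ]
core 0.79 [362.  28. 393.  58.] z 0.0562 mid [ 0.6601 -0.2816  0.0554] [0.0171 0.0171 0.0049] [ 0.6598 -0.2813  0.0562] [ 16. 198. 239.]
core 0.65 [321. 107. 340. 130.] z 0.0622 mid [ 0.582  -0.2884  0.0612] [0.0169 0.0173 0.0044] [ 0.5822 -0.2885  0.0622] [  7. 173. 206.]
grey_core 0.59 [236. 171. 262. 198.] z 0.0617 mid [ 0.4847 -0.2662  0.0605] [0.0175 0.0164 0.0047] [ 0.4855 -0.2661  0.0617] [ 18.  28. 147.]
```

View pics/w1.png

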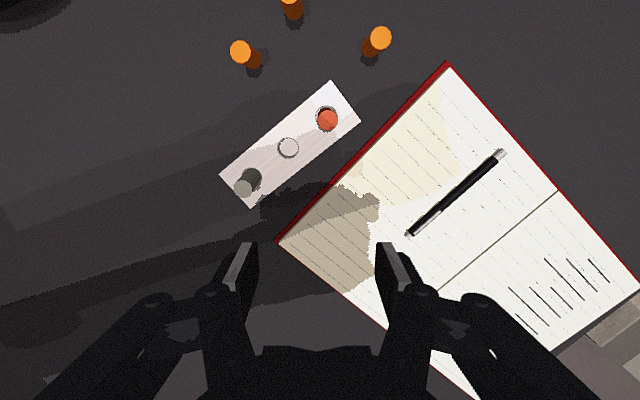

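The wrist view shows the red core at (330,118), grey at (246,185), orange ones at (240,52), (380,38) and (291,8), and the fingers low in the frame. The wrist estimate (0.582, -0.2885, top 0.062) agrees with the scene and side cameras.

Call:
apply_moves(targets=[0.018, 0.009, 0, 0, 0.018, 0.009, 0, 0, 0.017, 0.01, 0, 0, 0, 0, -0.02, 0, 0, 0, -0.02, 0, 0, 0, -0.02, 0, 0, 0, -0.02, 0, 0, 0, -0.01, 0, 0, 0, 0, 0, 0, 0, 0, 0], gripper=0.4)

```text
t: 3.27
ee_pos: [0.5799, -0.2911, 0.098]
tool_rot: [2.968, 1.031, -0.0]
ft_force: [-0.2, 0.6, 1.2]
width: 0.051
grasp_force: 0.0
```

```bash
python3 w.py w2
```

```text
3.2667 [ 0.5799 -0.2911  0.098 ] [ 2.9677  1.0307 -0.0001] [-0.4652  0.3142  0.1827  1.4394 -0.0001  2.0078] 0.051009319786656696 [-0.1621  0.6068  1.2365]
[[ 0.6197 -0.747  -0.2408  0.6424]
 [-0.7848 -0.5892 -0.1919 -0.2423]
 [ 0.0015  0.308  -0.9514  0.2409]
 [ 0.      0.      0.      1.    ]]
core 0.94 [244.  38. 280.  76.] z 0.0559 mid [ 0.6395 -0.2023  0.0547] [0.0176 0.0177 0.0054] [ 0.6396 -0.2027  0.0559] [ 16. 197. 239.]
core 0.94 [177. 114. 230. 146.] z 0.0557 mid [ 0.5796 -0.1969  0.0545] [0.0179 0.0177 0.0057] [ 0.5804 -0.1973  0.0557] [ 14. 209. 239.]
core 0.84 [303. 187. 331. 231.] z 0.0617 mid [ 0.5819 -0.2882  0.0605] [0.0174 0.0172 0.0053] [ 0.5826 -0.2878  0.0617] [  6. 188.  85.]
core 0.73 [359.  99. 401. 128.] z 0.0561 mid [ 0.6598 -0.2807  0.0549] [0.0171 0.0168 0.0054] [ 0.66   -0.2804  0.0561] [ 13. 206. 240.]
grey_core 0.65 [194. 257. 228. 298.] z 0.059 mid [ 0.4889 -0.2602  0.0587] [0.0083 0.0062 0.0072] [ 0.4894 -0.2602  0.059 ] [18. 27. 73.]
```

Call:
apply_moves(targets=[0.001, 0.0015, -0.006, 0, 0.001, 0.0015, -0.01, 0, 0, 0, -0.01, 0, 0, 0, -0.01, 0, 0, 0, -0.01, 0, 0, 0, -0.01, 0, 0, 0, -0.007, 0, 0, 0, -0.004, 0, 0, 0, 0, 0, 0, 0, 0, 0], gripper=0.6)

```text
t: 4.3
ee_pos: [0.5825, -0.2875, 0.0304]
tool_rot: [-2.967, -1.032, 0.0]
ft_force: [-0.3, -0.3, 0.4]
width: 0.0345
grasp_force: 0.0
```

Call:
apply_moves(targets=[0, 0, 0, 0, 0, 0, 0, 0, 0, 0, 0, 0, 0, 0, 0, 0, 0, 0, 0, 0, 0, 0, 0, 0, 0, 0, 0, 0, 0, 0, 0, 0, 0, 0, 0, 0, 0, 0, 0, 0], gripper=0.75)

```text
t: 5.13
ee_pos: [0.5825, -0.2874, 0.0303]
tool_rot: [-2.967, -1.033, 0.0]
ft_force: [0.3, 0.7, 0.3]
width: 0.0215
grasp_force: 0.0
```

Call:
apply_moves(targets=[0, 0, 0, 0, 0, 0, 0, 0, 0, 0, 0, 0, 0, 0, 0, 0, 0, 0, 0, 0, 0, 0, 0, 0, 0, 0, 0, 0, 0, 0, 0, 0, 0, 0, 0, 0, 0, 0, 0, 0], gripper=0.81)

```text
t: 5.97
ee_pos: [0.5826, -0.2874, 0.0304]
tool_rot: [2.967, 1.033, 0.0]
ft_force: [0.6, -0.2, 0.9]
width: 0.0168
grasp_force: 33.8
```

Call:
apply_moves(targets=[0, 0, 0, 0, 0, 0, 0, 0, 0, 0, 0, 0, 0, 0, 0, 0, 0, 0, 0, 0, 0, 0, 0, 0, 0, 0, 0, 0, 0, 0, 0, 0, 0, 0, 0, 0, 0, 0, 0, 0], gripper=0.804)

```text
t: 6.8
ee_pos: [0.5825, -0.2875, 0.0304]
tool_rot: [2.967, 1.033, 0.0]
ft_force: [0.1, -0.4, 1.0]
width: 0.0168
grasp_force: 33.8
```

Call:
apply_moves(targets=[0, 0, 0, 0, 0, 0, 0, 0, 0, 0, 0, 0, 0, 0, 0, 0, 0, 0, 0, 0, 0, 0, 0, 0, 0, 0, 0.001, 0, 0, 0, 0.002, 0, 0, 0, 0.002, 0, 0, 0, 0.002, 0], gripper=0.797)

```text
t: 7.63
ee_pos: [0.5825, -0.2874, 0.0376]
tool_rot: [-2.967, -1.033, 0.0]
ft_force: [0.5, -0.0, 1.3]
width: 0.0172
grasp_force: 16.7
```

Call:
apply_moves(targets=[0, 0, 0.01, 0, 0, 0, 0.025, 0, 0, 0, 0.03, 0, 0, 0, 0.027, 0, -0.008, 0.03, 0, 0.09, -0.008, 0.03, 0, 0.09, -0.008, 0.03, 0, 0.09, -0.008, 0.03, 0, 0.09, -0.008, 0.03, 0, 0.09, -0.008, 0.03, 0, 0.09], gripper=0.8)

```text
t: 8.47
ee_pos: [0.534, -0.1062, 0.1304]
tool_rot: [2.58, 1.792, 0.001]
ft_force: [0.8, 0.6, -0.0]
width: 0.0176
grasp_force: 16.7
```

Call:
apply_moves(targets=[-0.0095, 0.026, 0, 0.09, -0.0095, 0.026, 0, 0.09, -0.0095, 0.026, 0, 0.09, -0.0095, 0.026, 0, 0.09, -0.0095, 0.026, 0, 0.09, -0.0095, 0.026, 0, 0.09, -0.0095, 0.026, 0, 0.09, -0.0095, 0.026, 0, 0.09, -0.0095, 0.025, 0, 0.09, 0, 0, 0, 0])

```text
t: 9.3
ee_pos: [0.4478, 0.1287, 0.1305]
tool_rot: [-1.66, -2.667, -0.002]
ft_force: [-0.6, 0.1, -0.4]
width: 0.0173
grasp_force: 16.7
```

```bash
python3 w.py w3; python3 - <<'E'
from h import *
for c in("wrist","scene","side"):
  P=imaging.camera_params(c);I,D=imaging.read_camera(c);W=cloud(P,D)
  for q,z in (("pocket",.032),("knob",.05),("read_spot",.032)):
    for r in models.pinpoint(q,c)[:1]: print(c,"pt",q,r["p"],r["centre"],onz(P,[r["centre"]],z)[0])
  for r in models.regions_of("knob",c)[:1]:
    m=r["region"]&(D>0); zt=np.percentile(W[m][:,2],95); t=m&(abs(W[...,2]-zt)<.004); print("knob",zt,(W[t].min(0)+W[t].max(0))/2,np.ptp(W[t],axis=0))
  for r in models.regions_of("core",c)[:6]:
    m=r["region"]&(D>0);w=W[m]; 
    if np.median(w[:,2])>.08: zt=np.percentile(w[:,2],95); t=m&(W[...,2]>zt-.004); print("held",w.min(0),w.max(0),"top",(W[t].min(0)+W[t].max(0))/2)
  cv2.imwrite("pics/b_%s.png"%c,I[:,:,::-1])
E
```

```text
9.3 [0.4478 0.1287 0.1305] [-1.6598 -2.6672 -0.0023] [ 0.2791 -0.1296 -0.2313  1.468   0.0011  1.3924] 0.017298186406228395 [-0.5868  0.1258 -0.4083]
[[ 0.8973  0.4192  0.1387  0.413 ]
 [ 0.4415 -0.8536 -0.2764  0.1992]
 [ 0.0025  0.3092 -0.951   0.2735]
 [ 0.      0.      0.      1.    ]]
core 0.9 [299. 223. 338. 305.] z 0.1619 mid [0.4493 0.1273 0.1607] [0.019  0.0183 0.0055] [0.4482 0.1285 0.1619] [  6. 180. 126.]
grey_core 0.46 [255. 113. 578. 389.] z 0.0519 mid [0.5541 0.116  0.1323] [0.2706 0.248  0.1687] [0.53   0.1465 0.0519] [135.  21.  52.]
knob 0.97 [387. 245. 464. 340.] z 0.0983 mid [0.5164 0.1234 0.1456] [0.0921 0.0669 0.1023] [0.5531 0.12   0.0983] [  7.  15. 146.]
wrist pt pocket 0.63 [313.0, 195.1] [0.4478 0.1231 0.032 ]
wrist pt knob 0.62 [418.7, 268.8] [0.5539 0.1079 0.05  ]
wrist pt read_spot 0.78 [457.8, 141.5] [0.5322 0.2133 0.032 ]
knob 0.10634456049739605 [0.5535 0.1064 0.1052] [0.0262 0.0329 0.0057]
held [0.4414 0.0381 0.0504] [0.4749 0.133  0.1629] top [0.4503 0.124  0.1603]
held [ 0.6044  0.1883 -0.0001] [0.7047 0.2101 0.0891] top [0.6142 0.1972 0.0867]
scene pt pocket 0.64 [387.2, 144.0] [0.44   0.1202 0.032 ]
scene pt knob 0.89 [407.4, 170.9] [0.5532 0.101  0.05  ]
scene pt read_spot 0.88 [438.9, 153.5] [0.5356 0.2187 0.032 ]
knob 0.10646285372571589 [0.557  0.1035 0.1056] [0.0309 0.0303 0.0061]
held [ 0.3475  0.1116 -0.0057] [0.468  0.2074 0.1646] top [0.4559 0.1183 0.1609]
side pt pocket 0.74 [311.2, 159.1] [0.5405 0.0677 0.032 ]
side pt knob 0.78 [316.4, 148.1] [0.5607 0.0975 0.05  ]
side pt read_spot 0.97 [305.9, 130.6] [0.5384 0.211  0.032 ]
knob 0.10845652687190946 [0.5516 0.1038 0.1076] [0.0282 0.0315 0.0058]
```

View pics/w3.png

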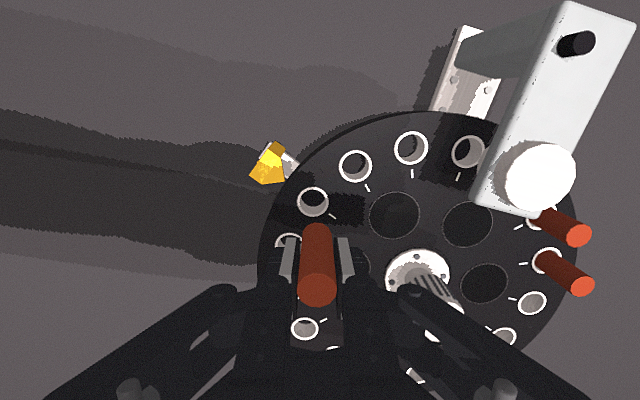

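Wrist view: pointer at (270,165), the pocket's white ring next to it at (313,201), the held core's lower end at (317,230), the knob at (420,275) and the detector at (540,178). I'll fit the rings precisely.

```bash
cat > ring.py <<'E'
from h import *
from scipy.optimize import least_squares
def rings(c,save=None):
  P=imaging.camera_params(c);I,D=imaging.read_camera(c);W=cloud(P,D)
  h=cv2.cvtColor(I,cv2.COLOR_RGB2HSV)
  m=((h[...,2]>100)&(h[...,1]<70)&(abs(W[...,2]-.05)<.012)).astype(np.uint8)
  k=cv2.resize(m*255,None,fx=3,fy=3,interpolation=cv2.INTER_LINEAR)>127
  out=[]
  for cc in cv2.findContours(k.astype(np.uint8),0,1)[0]:
    if len(cc)<30: continue
    p=onz(P,(cc.reshape(-1,2)+.5)/3-.5,.05)[:,:2]; o,r=circ(p)
    e=abs(np.linalg.norm(p-o,axis=1)-r)
    if .009<r<.0165 and np.median(e)<.0012: out.append((*o,r,np.median(e)))
  out=np.array(out)
  def f(x):
    d=out[:,:2]-x[:2];a=np.arctan2(d[:,1],d[:,0])-x[2];a-=np.round(a/(np.pi/8))*np.pi/8
    return np.r_[np.hypot(*d.T)-.11,a*.11]
  x=least_squares(f,[.5545,.1042,np.pi-.195],loss="soft_l1",f_scale=.001).x
  pk=x[:2]+.11*np.array([np.cos(x[2]),np.sin(x[2])])
  y=(abs(h[...,0].astype(int)-27)<6)&(h[...,1]>150)&(abs(W[...,2]-.05)<.004)
  yp=W[y].mean(0)
  print(c,out,"axis,phase",x,"pocket",pk,"res",f(x),"pointer",yp, np.degrees(np.arctan2(yp[1]-x[1],yp[0]-x[0])),np.degrees(x[2]))
  return I,D,P,W
if __name__=="__main__":
  print(readout.get_state()["ee_pos"])
  for c in("wrist","scene","side"): rings(c)
E
python3 ring.py
```

```text
[0.449  0.1256 0.1294]
wrist [[0.6629 0.0859 0.0114 0.0009]
 [0.4927 0.0136 0.0128 0.0002]
 [0.6624 0.1269 0.0127 0.0002]
 [0.4442 0.0858 0.0095 0.0012]
 [0.4457 0.127  0.0123 0.0001]
 [0.4622 0.1665 0.0126 0.0001]
 [0.5319 0.2134 0.0121 0.0003]
 [0.4926 0.197  0.0127 0.0001]] axis,phase [0.5538 0.1057 2.9469] pocket [0.4459 0.127 ] res [ 0.0008  0.0005  0.0006  0.0014  0.0002 -0.0001 -0.0002 -0.0002  0.0016
  0.0002 -0.0007 -0.002   0.      0.0002  0.0003 -0.    ] pointer [0.4035 0.1403 0.0503] 167.06626413946688 168.84774157353928
scene [[ 0.6153  0.0141  0.0139  0.0007]
 [ 0.5767 -0.0033  0.0133  0.0003]] axis,phase [0.5516 0.1038 2.9759] pocket [0.4431 0.1219] res [-0.0001 -0.0001 -0.0003  0.0003] pointer [0.4073 0.1366 0.0494] 167.1706817546865 170.50709309443658
side [[ 0.5313 -0.0004  0.0127  0.0005]
 [ 0.4612  0.169   0.0123  0.0006]
 [ 0.574   0.2169  0.0118  0.0011]] axis,phase [0.5527 0.1082 2.9478] pocket [0.4448 0.1294] res [ 0.0007 -0.0001  0.0008 -0.0001  0.      0.    ] pointer [0.4019 0.1379 0.0515] 168.84505672035073 168.89384973011337
```

```bash
cat > cyl.py <<'E'
from ring import *
def cyl():
  s=readout.get_state();I,D,P,W=rings("wrist")
  h=cv2.cvtColor(I,cv2.COLOR_RGB2HSV)
  e=s["ee_pos"]
  m=((h[...,0]<12)|(h[...,0]>172))&(h[...,1]>100)&(np.hypot(W[...,0]-e[0],W[...,1]-e[1])<.03)&(W[...,2]>e[2]-.03)
  m=cv2.erode(m.astype(np.uint8),np.ones((3,3)))>0
  w=W[m]; zt=e[2]+.031; w=w[w[:,2]<zt-.006]
  print("ee",e,"n",len(w),"z",w[:,2].min(),w[:,2].max(),"grip",s["grasp_force"],s["ft_force"])
  zc=e[2]-.023
  def f(x):
    dz=w[:,2]-zc
    return np.hypot(w[:,0]-x[0]-x[2]*dz,w[:,1]-x[1]-x[3]*dz)-.009
  r=least_squares(f,[e[0],e[1],0,0],loss="soft_l1",f_scale=.001); print("core bottom xy, tilt",r.x,"rms",np.sqrt((f(r.x)**2).mean()))
  r=least_squares(lambda x:f([*x,0,0]),e[:2],loss="soft_l1",f_scale=.001); print("upright xy",r.x)
cyl()
E
python3 cyl.py
```

```text
wrist [[0.6629 0.0859 0.0114 0.0009]
 [0.4927 0.0137 0.0128 0.0002]
 [0.6624 0.1269 0.0126 0.0002]
 [0.4457 0.127  0.0123 0.0001]
 [0.4622 0.1665 0.0126 0.0001]
 [0.5319 0.2133 0.0121 0.0003]
 [0.4927 0.197  0.0127 0.0001]] axis,phase [0.554  0.1057 2.9491] pocket [0.4461 0.1268] res [ 0.0006  0.0006  0.0004  0.0004  0.0001 -0.0001 -0.      0.0013 -0.0003
 -0.0008 -0.0002  0.      0.0003 -0.0001] pointer [0.4037 0.1403 0.0504] 167.0383521007049 168.968549178576
ee [0.449  0.1256 0.1294] n 1208 z 0.10765850799360532 0.15435530598859948 grip 16.685889065265656 [-0.3843 -0.7776 -0.2584]
core bottom xy, tilt [ 0.4504  0.1236 -0.0011  0.0009] rms 0.00026553381048545445
upright xy [0.4503 0.1237]
```

Call:
apply_moves(targets=[-0.002, 0.0016, -0.004, 0, -0.0025, 0.0016, -0.008, 0, 0, 0, -0.01, 0, 0, 0, -0.01, 0, 0, 0, -0.008, 0, 0, 0, -0.005, 0, 0, 0, -0.003, 0, 0, 0, 0, 0, 0, 0, 0, 0, 0, 0, 0, 0])

```text
t: 11.43
ee_pos: [0.4448, 0.1288, 0.0818]
tool_rot: [1.671, 2.66, 0.001]
ft_force: [0.5, -1.1, 0.2]
width: 0.0173
grasp_force: 16.7
```

```bash
python3 cyl.py
```

```text
wrist [[0.6625 0.1267 0.0128 0.0002]
 [0.5589 0.1641 0.0131 0.0002]
 [0.4458 0.127  0.0113 0.001 ]
 [0.4621 0.1666 0.0126 0.0001]
 [0.5324 0.2136 0.0124 0.0001]
 [0.4926 0.197  0.0127 0.0001]] axis,phase [0.5532 0.1052 2.9429] pocket [0.4454 0.1269] res [ 0.0014 -0.0509 -0.0004 -0.0002  0.0004 -0.     -0.      0.0112 -0.0002
 -0.0001 -0.0004 -0.0003] pointer [0.4041 0.1358 0.0503] 168.4302735807145 168.61842805234454
ee [0.4448 0.1288 0.0818] n 1222 z 0.05996643514090405 0.1068114529021576 grip 16.685783565044403 [ 0.5301 -1.1322  0.1993]
core bottom xy, tilt [ 0.4462  0.1269 -0.0029  0.0002] rms 0.00026208475627377277
upright xy [0.4461 0.1269]
```

Call:
apply_moves(targets=[-0.0004, 0, -0.003, 0, 0, 0, -0.003, 0, 0, 0, -0.003, 0, 0, 0, -0.003, 0, 0, 0, -0.002, 0, 0, 0, -0.002, 0, 0, 0, -0.002, 0, 0, 0, -0.001, 0, 0, 0, 0, 0, 0, 0, 0, 0])

```text
t: 12.32
ee_pos: [0.4441, 0.1288, 0.0624]
tool_rot: [-1.671, -2.66, 0.0]
ft_force: [-0.4, -0.1, -0.3]
width: 0.0174
grasp_force: 16.7
```

Call:
apply_moves(targets=[0, 0, -0.001, 0, 0, 0, -0.001, 0, 0, 0, -0.001, 0, 0, 0, -0.001, 0, 0, 0, -0.0007, 0, 0, 0, -0.0005, 0, 0, 0, 0, 0, 0, 0, 0, 0, 0, 0, 0, 0, 0, 0, 0, 0])

```text
t: 13.15
ee_pos: [0.4442, 0.1288, 0.0572]
tool_rot: [1.671, 2.66, 0.0]
ft_force: [0.6, 0.3, -1.6]
width: 0.0177
grasp_force: 16.7
```

```bash
python3 cyl.py|tail -3
```

```text
ee [0.4442 0.1288 0.0572] n 954 z 0.04904692690055054 0.08221923793529033 grip 16.68609380722046 [ 0.579   0.3224 -1.552 ]
core bottom xy, tilt [ 0.4455  0.1268 -0.0011  0.0006] rms 0.00027461383392085874
upright xy [0.4455 0.1268]
```

Call:
apply_moves(targets=[0, 0, -0.0004, 0, 0, 0, -0.0004, 0, 0, 0, -0.0003, 0, 0, 0, 0, 0, 0, 0, 0, 0, 0, 0, 0, 0, 0, 0, 0, 0, 0, 0, 0, 0, 0, 0, 0, 0, 0, 0, 0, 0])

```text
t: 14.03
ee_pos: [0.4442, 0.1288, 0.0563]
tool_rot: [1.671, 2.66, 0.0]
ft_force: [-1.1, -0.5, 4.7]
width: 0.0173
grasp_force: 17.1
```

It has touched the floor (4.7 N upward), so I'll release and lift.

Call:
apply_moves(targets=[0, 0, 0, 0, 0, 0, 0, 0, 0, 0, 0, 0, 0, 0, 0, 0, 0, 0, 0, 0, 0, 0, 0, 0, 0, 0, 0, 0, 0, 0, 0, 0, 0, 0, 0, 0, 0, 0, 0, 0], gripper=0.6)

```text
t: 14.87
ee_pos: [0.4442, 0.1288, 0.0561]
tool_rot: [1.671, 2.66, 0.0]
ft_force: [-0.3, -0.7, -0.1]
width: 0.034
grasp_force: 0.0
```

Call:
apply_moves(targets=[0, 0, 0.006, 0, 0, 0, 0.012, 0, 0, 0, 0.02, 0, 0, 0, 0.025, 0, 0, 0, 0.025, 0, 0, 0, 0.02, 0, 0, 0, 0.012, 0, 0, 0, 0, 0, 0, 0, 0, 0, 0, 0, 0, 0], gripper=0.4)

```text
t: 15.7
ee_pos: [0.4438, 0.1287, 0.175]
tool_rot: [-1.671, -2.659, 0.002]
ft_force: [0.3, -0.2, -0.2]
width: 0.0509
grasp_force: 0.0
```

```bash
python3 - <<'E'
from ring import *
I,D,P,W=rings("wrist"); print(readout.get_state()["ee_pos"])
cv2.imwrite("pics/w4.png",I[:,:,::-1])
for q in ("core","knob"):
  for r in models.regions_of(q,"wrist")[:4]:
    m=r["region"]&(D>0); zt=np.percentile(W[m][:,2],90); t=m&(abs(W[...,2]-zt)<.004)
    print(q,r["p"],r["extent"],zt,(W[t].min(0)+W[t].max(0))/2,np.ptp(W[t],axis=0))
E
```

```text
wrist [[ 0.5326 -0.0028  0.013   0.0002]
 [ 0.4928  0.0136  0.0127  0.0002]
 [ 0.6624  0.127   0.013   0.0002]
 [ 0.4622  0.0441  0.0127  0.0002]
 [ 0.4461  0.0838  0.0125  0.0002]
 [ 0.6154  0.1971  0.0116  0.0012]
 [ 0.4457  0.1272  0.0114  0.0011]
 [ 0.4622  0.1665  0.0127  0.0002]
 [ 0.4927  0.1969  0.0127  0.0002]] axis,phase [0.5539 0.1054 2.9454] pocket [0.446  0.1268] res [ 0.0003  0.0003  0.0006  0.0003  0.      0.0004  0.0004  0.0002  0.0002
  0.0002  0.0001 -0.     -0.0001  0.0001 -0.0002 -0.0003  0.0001  0.0001] pointer [0.4029 0.1398 0.0503] 167.15393488952387 168.7598774960777
[0.4436 0.1286 0.1747]
core 0.8 [310.7, 177.6, 327.6, 208.7] 0.08794759306451934 [0.4453 0.1274 0.0866] [0.0171 0.0175 0.0051]
core 0.23 [386.1, 228.0, 446.6, 294.7] 0.10704893482159261 [0.5533 0.1108 0.1057] [0.033  0.0235 0.0053]
knob 0.7 [385.3, 226.2, 447.7, 295.1] 0.1069741355031758 [0.5529 0.1108 0.1057] [0.0321 0.0235 0.0054]
knob 0.17 [310.8, 176.8, 330.8, 213.7] 0.08792173401130929 [0.4453 0.1274 0.0866] [0.0176 0.0175 0.0051]
```

View pics/w4.png

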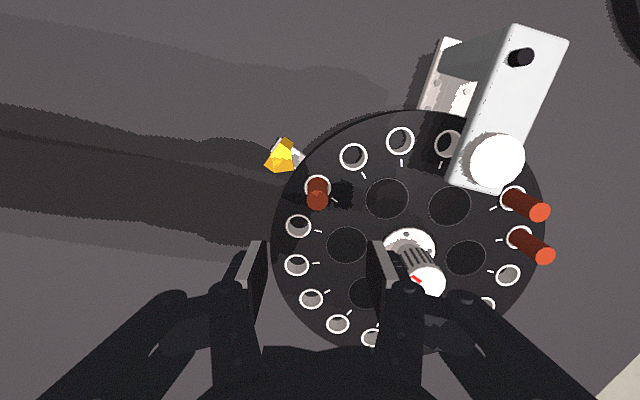

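The core stands seated at (318,190) beside the pointer at (283,156), with its top at 0.088 m as expected. Knob next: its axis is at about (0.554, 0.1055).

Call:
apply_moves(targets=[0.015, -0.003, 0, 0.075, 0.02, -0.004, 0, 0.075, 0.02, -0.004, 0, 0.075, 0.02, -0.004, 0, 0.075, 0.02, -0.005, 0, 0.075, 0.015, -0.003, 0, 0.075, 0, 0, 0, 0, 0, 0, 0, 0, 0, 0, 0, 0, 0, 0, 0, 0], gripper=0.3)

```text
t: 16.68
ee_pos: [0.5534, 0.1059, 0.176]
tool_rot: [-1.037, -2.965, 0.0]
ft_force: [-0.2, 1.1, 0.0]
width: 0.0602
grasp_force: 0.0
```

```bash
python3 - <<'E'
from ring import *
I,D,P,W=rings("wrist"); s=readout.get_state();print(s["ee_pos"],s["tool_rot"],s["qpos"])
k=(np.hypot(W[...,0]-.53,W[...,1]-.23)<.09)&(W[...,2]>.1);print("beam zmax",np.percentile(W[k][:,2],[50,99,100]))
m=(abs(W[...,2]-.106)<.003)&(np.hypot(W[...,0]-.554,W[...,1]-.1055)<.022);print("knobtop",m.sum(),circ(W[m][:,:2]),W[m].min(0),W[m].max(0))
E
```

```text
wrist [[ 0.4837 -0.2829  0.0094  0.0006]
 [ 0.6454  0.0442  0.0127  0.0002]
 [ 0.6151  0.0139  0.0126  0.0002]
 [ 0.5325 -0.0029  0.0124  0.0002]
 [ 0.4926  0.0138  0.0123  0.0001]
 [ 0.615   0.1971  0.0117  0.0011]
 [ 0.4623  0.0442  0.0123  0.0001]
 [ 0.502   0.1457  0.0136  0.0002]
 [ 0.5009  0.1526  0.0096  0.0003]
 [ 0.4457  0.0841  0.0123  0.0002]
 [ 0.4459  0.1271  0.0116  0.0011]
 [ 0.4925  0.197   0.0128  0.0001]
 [ 0.4623  0.1666  0.0127  0.0001]] axis,phase [0.5542 0.1054 2.9434] pocket [0.4464 0.127 ] res [ 0.2847 -0.0002 -0.0001  0.0004  0.0003  0.0001  0.0004 -0.044  -0.0388
  0.0006  0.0005  0.0005  0.0005  0.002  -0.     -0.0001 -0.     -0.0002
  0.0006 -0.0001 -0.0074 -0.0148 -0.0001  0.0001  0.0006  0.0004] pointer [0.405  0.1351 0.0502] 168.73098278536733 168.64647743019592
[0.5535 0.106  0.1762] [-1.0364 -2.9657 -0.    ] [0.1892 0.1055 0.0894 1.5548 0.     0.8616]
beam zmax [0.1262 0.267  0.2689]
knobtop 1473 (array([0.5532, 0.1062]), np.float64(0.011799654440194185)) [0.5371 0.0887 0.1031] [0.57   0.1224 0.1083]
```

Call:
apply_moves(targets=[0, 0, -0.01, 0, 0, 0, -0.015, 0, 0, 0, -0.02, 0, 0, 0, -0.02, 0, 0, 0, -0.016, 0, 0, 0, -0.012, 0, 0, 0, -0.007, 0, 0, 0, -0.003, 0, 0, 0, 0, 0, 0, 0, 0, 0])

```text
t: 17.57
ee_pos: [0.5545, 0.1059, 0.0739]
tool_rot: [1.035, 2.965, 0.001]
ft_force: [0.6, -0.4, 0.0]
width: 0.0596
grasp_force: 0.0
```

Call:
apply_moves(targets=[0, 0, 0, 0, 0, 0, 0, 0, 0, 0, 0, 0, 0, 0, 0, 0, 0, 0, 0, 0, 0, 0, 0, 0, 0, 0, 0, 0, 0, 0, 0, 0, 0, 0, 0, 0, 0, 0, 0, 0], gripper=0.64)

```text
t: 18.4
ee_pos: [0.5541, 0.1052, 0.0743]
tool_rot: [1.036, 2.965, -0.001]
ft_force: [-3.4, -3.3, 7.6]
width: 0.0326
grasp_force: 60.2
```

Call:
apply_moves(targets=[0, 0, 0, 0, 0, 0, 0, -0.03, 0, 0, 0, -0.05, 0, 0, 0, -0.055, 0, 0, 0, -0.06, 0, 0, 0, -0.06, 0, 0, 0, -0.058, 0, 0, 0, -0.05, 0, 0, 0, -0.03, 0, 0, 0, 0], gripper=0.7)

```text
t: 19.23
ee_pos: [0.5537, 0.1049, 0.0743]
tool_rot: [1.598, 2.704, -0.002]
ft_force: [-6.1, -5.5, 7.6]
width: 0.0329
grasp_force: 60.2
```

```bash
cat > ph.py <<'E'
from ring import *
s=readout.get_state();rings("wrist")
R=cv2.Rodrigues(s["tool_rot"])[0];print(s["ee_pos"],"yaw",np.arctan2(R[1,1],R[0,1]),s["ft_force"],s["moment"],s["width"],s["grasp_force"],s["qpos"][5])
E
python3 ph.py
```

```text
wrist [[0.462  0.0443 0.0123 0.0001]
 [0.6454 0.1666 0.0114 0.0011]
 [0.4456 0.0843 0.0123 0.0001]
 [0.6151 0.1971 0.0125 0.0001]
 [0.4456 0.1271 0.0126 0.0001]
 [0.4926 0.1971 0.0125 0.0001]] axis,phase [0.5537 0.1056 2.944 ] pocket [0.4458 0.1272] res [ 0.0002  0.0002  0.0001  0.0002  0.0002  0.      0.0001 -0.0001 -0.0001
 -0.0001  0.0001  0.    ] pointer [0.4057 0.1347 0.0501] 168.85349423328412 168.67867714988515
[0.5537 0.1049 0.0743] yaw 0.5033436503432681 [-6.1052 -5.5388  7.6211] [-1.1709  1.3596  0.0205] 0.03287912270896153 60.204729437828064 1.2554202222491213
```

One click done, with no slip: the tool turned 0.395 rad and the hole phase is back in a stop.

Call:
apply_moves(targets=[0, 0, 0, 0, 0, 0, 0, -0.03, 0, 0, 0, -0.05, 0, 0, 0, -0.055, 0, 0, 0, -0.06, 0, 0, 0, -0.06, 0, 0, 0, -0.057, 0, 0, 0, -0.05, 0, 0, 0, -0.03, 0, 0, 0, 0])

```text
t: 20.12
ee_pos: [0.5532, 0.1047, 0.0743]
tool_rot: [2.094, 2.341, -0.003]
ft_force: [-8.5, -6.7, 10.5]
width: 0.0323
grasp_force: 60.4
```

```bash
python3 ph.py
```

```text
wrist [[0.6618 0.0839 0.0115 0.0012]
 [0.4456 0.0843 0.0123 0.0001]
 [0.6618 0.1269 0.0114 0.0011]
 [0.4457 0.1272 0.0125 0.0001]
 [0.4957 0.1377 0.0134 0.0002]
 [0.5562 0.1612 0.0127 0.0002]
 [0.6454 0.1666 0.0125 0.0001]
 [0.5402 0.1658 0.0108 0.0003]
 [0.5461 0.1748 0.0103 0.0002]
 [0.4621 0.1668 0.0126 0.0001]
 [0.6149 0.197  0.0126 0.0001]
 [0.5752 0.2135 0.0127 0.0001]] axis,phase [0.5536 0.1046 2.9486] pocket [0.4457 0.1257] res [ 0.0002 -0.0001  0.0004  0.0002 -0.0433 -0.0534  0.0007 -0.0474 -0.0394
  0.0007  0.0008  0.001   0.0004 -0.0015  0.0004 -0.0014  0.0074  0.0163
  0.0002  0.0017 -0.0102 -0.0012 -0.     -0.0003] pointer [0.4047 0.1357 0.0501] 168.2363020232561 168.94498188659972
[0.5532 0.1047 0.0743] yaw 0.11120231500988884 [-8.4555 -6.6693 10.502 ] [-1.2785  1.9825 -0.0288] 0.032325166155705035 60.406962633132935 1.6474520658938412
```

Call:
apply_moves(targets=[0, 0, 0, 0, 0, 0, 0, -0.03, 0, 0, 0, -0.05, 0, 0, 0, -0.055, 0, 0, 0, -0.06, 0, 0, 0, -0.06, 0, 0, 0, -0.056, 0, 0, 0, -0.05, 0, 0, 0, -0.03, 0, 0, 0, 0])

```text
t: 21.0
ee_pos: [0.5527, 0.1048, 0.0743]
tool_rot: [2.509, 1.89, -0.004]
ft_force: [-11.9, -6.8, 11.0]
width: 0.0328
grasp_force: 60.6
```

```bash
python3 ph.py; python3 - <<'E'
from h import *
I,D=imaging.read_camera("wrist");J,_=imaging.read_camera("scene")
cv2.imwrite("pics/end.png",np.vstack([I[:,:,::-1],cv2.resize(J[100:230,340:500,::-1],(640,400))])[::1])
o=cv2.imread("pics/end.png");cv2.imwrite("pics/end.png",cv2.resize(o,(480,600)))
E
```

```text
wrist [[0.4455 0.0846 0.0109 0.0009]
 [0.6452 0.0444 0.0115 0.0011]
 [0.4456 0.127  0.0125 0.0001]
 [0.6617 0.084  0.0115 0.001 ]
 [0.462  0.1667 0.0124 0.0001]
 [0.6617 0.127  0.0125 0.0001]
 [0.4921 0.1958 0.0105 0.0011]
 [0.6451 0.1668 0.0125 0.0001]
 [0.6147 0.1971 0.0126 0.0001]
 [0.5749 0.2135 0.0124 0.0001]] axis,phase [0.5536 0.1055 2.9459] pocket [0.4457 0.1269] res [ 0.0001  0.0001  0.0001  0.0002  0.0001  0.0002 -0.0007  0.0001  0.0001
  0.0001 -0.0007 -0.     -0.0001 -0.0001 -0.0001 -0.      0.0009  0.
  0.      0.0001] pointer [0.4128 0.1317 0.0501] 169.4358688227075 168.78961926319687
[0.5527 0.1048 0.0743] yaw -0.2796253430232242 [-11.8587  -6.7572  11.0143] [-1.1436  2.4524 -0.0476] 0.03279753379751892 60.577059388160706 2.0384265154602077
```

View pics/end.png

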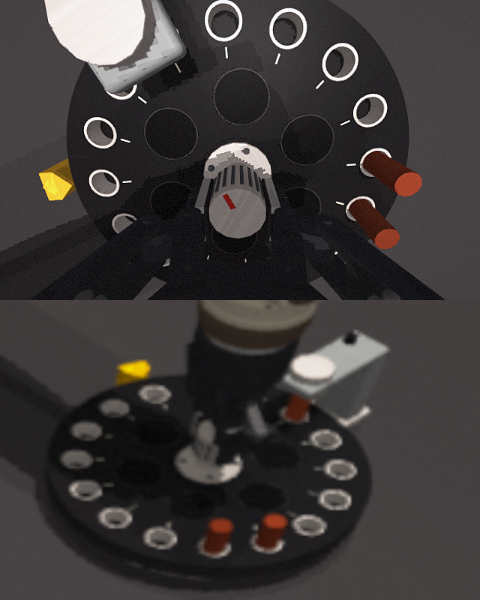

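The final picture shows the loaded core standing under the detector can (lower panel, 297,405). Both dark red cores are in their holes, the knob is still gripped, and the phase is settled after 1.178 rad. I'm handing it in.

```bash
python3 -c "
from station import bot; print(bot.close_job())"
```

```text
the job is handed in; nothing more can be done
None
```

The job is handed in: the red core went into the carousel hole at the pointer and was turned exactly three clicks clockwise to stand under the detector, with the knob still gripped; the grip on the core briefly read 33.8 N a finger, over the advised 20–30 N but below the crushing limit, and it was carried at 16.7 N, a little under that range.

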